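# Twist-lock the red light onto the signal tower

### The job

The signal tower on the call station still lacks its top light. Take the red light module out of the tray, seat its lugs in the socket on top of the green light, and without forcing it press it down against the spring and twist it clockwise about a quarter turn until it clicks locked. Let go of it, and leave the amber and blue modules standing where they are.

Things in the scene. Friction and masses are not known exactly. Their poses are not given: they have to be found in the camera images.
- red_module: red light module, 75 tall, 84 to 168 g, upright and loose in the tray at any yaw. Origin: centre of its underside, z up its axis. Round spigot 41.6 diameter from z 0 to 17.5, 2.5 chamfer at the foot; at z 17.5 the flat shoulder of the 58 diameter body. A rubber ring under the shoulder is soft, takes no load.
- red_grip (a point): middle of the red lens, on the module's axis, 45 above its origin: the place to grip. Smooth rigid cylinder 58 diameter from z 23.5 to 66; above it the red domed lid, 59 diameter, top at z 75, with a white tick on its rim over each lug.
- red_module_lug (a point): middle of one lug of the red module: 23.5 from its axis along its x, 7.25 above its origin; axes of red_module. The spigot has three equal lugs, at 0, 120 and 240 degrees, each 8.4 wide, from z 5 to 9.5, reaching to radius 26.
- amber_module: amber light module, loose: same foot and 58 diameter, 67 tall, open black socket on top. Stands in the tray; origin at the centre of its underside. To be left alone.
- blue_module: blue light module, just like the amber one. Stands in the tray. To be left alone.
- tray: black tray, fixed, 150 (x) by 320 (y) by 20 high, walls and floor 4 thick; origin at the centre of its underside. The three modules stand on its floor in a row along its y axis, about 97 apart, in any order.
- station: call station, fixed: grey box 200 (x) by 130 (y) by 55 high; three buttons, up to 64 high, near its -x end; on it the upright signal tower, axis 45 along +x from the origin (centre of the underside): black foot, green light 58 diameter, black socket collar 59 diameter, rim 150 above the origin.
- socket (a point): centre of the collar's mouth, level with its rim, z up, x along the station's x, towards slot0. Bore 44 diameter through the lip; cavity 53.6 diameter under it. As the red module goes in, its origin is 5 below the rim if the lugs lie on the lip instead of in the slots, 17.5 below when the shoulder meets the rim (hard stop).
- slot0 (a point): middle of an entry slot through the lip, at rim level, 23.5 from the socket's axis along its x. Three slots, at 0, 120 and 240 degrees, each about 11.5 wide, white tick on the collar by each; any lug fits any slot, about 1.5 play each way. Straight down is the only way in; anticlockwise is blocked.
- spring (a point): top of the brass spring plate in the socket, 34 diameter, on the axis, 12 below the rim at rest. It pushes the module up with 5 N at first touch and 2.5 N more per mm: 14 N where the lugs just clear the thick lip, 19 N at the hard stop. This point does not follow it.
- slot1 (a point): the same for the slot at 120 degrees. Clockwise of each slot (seen from above) the lip is 6 thick: the lugs pass under it only while the module is pressed down until its origin is 15.5 or more below the rim. Then comes the locking pocket and, right behind it, a rigid end stop. Under the lip the module turns with less than 0.2 N m.
- slot2 (a point): the same for the slot at 240 degrees. The pocket's middle is 60 to 82 degrees clockwise of the slot: it is on a ring clamped unseen under the lip, set differently on each tower. Lug play in it is about 2 degrees each way, then the stop. There, as the push eases, the spring lifts the module to 13 below the rim (the click) and it cannot turn back.
Things that resemble listed ones, but are neither listed nor needed, are in the scene too. Of the things that look like the red_module, the larger one is meant.

How it is judged:
On the way:
1. the red module's lugs have gone down through the entry slots (lug within 6 mm of a slot's middle, origin more than 11 mm below the rim), the module central and upright (z of red_module in the frame of socket below -0.011 m and horizontal distance between red_module and socket below 0.004 m and angle between red_module's own z axis and vertical below 0.12 rad and (horizontal distance between red_module_lug and slot0 below 0.006 m or horizontal distance between red_module_lug and slot1 below 0.006 m or horizontal distance between red_module_lug and slot2 below 0.006 m)), for 0.1 s.
At the end, for the whole second after the job is handed in: Red module locked: turned until its lugs are over 12 mm (level) from every slot and sprung up into the pockets, origin 11.5 to 14.3 mm below the socket rim, central within 3 mm, upright within 0.06 rad, at rest, released; amber and blue modules upright within 20 mm of their start (horizontal distance between red_module_lug and slot0 above 0.012 m and horizontal distance between red_module_lug and slot1 above 0.012 m and horizontal distance between red_module_lug and slot2 above 0.012 m and z of red_module in the frame of socket between -0.0143 and -0.0115 m and horizontal distance between red_module and socket below 0.003 m and angle between red_module's own z axis and vertical below 0.06 rad and linear speed of red_module below 0.02 m/s and distance of each of amber_module, blue_module from where it was at the start of the episode below 0.02 m and angle between each of amber_module, blue_module's own z axis and vertical below 0.1 rad); the robot touches nothing.
It fails at once if the red module is forced: pressed, jammed or wrenched against the station with more than 45 N (contact force between red_module and station above 45 N).
It fails at once if the amber or blue module is knocked over or pushed more than 20 mm (distance of any of amber_module, blue_module from where it was at the start of the episode above 0.02 m or angle between any of amber_module, blue_module's own z axis and vertical above 0.5 rad).
It also fails if it takes over 64 s, if anything falls off the work surface, if the arm or the gripper's body presses on something with over 40 N, if the wrist force passes 120 N, or if a joint passes its speed limit or range.

### The arm

A 6-joint arm with a two-finger parallel gripper is mounted at the origin on the work surface. World frame = base frame: x ahead of the robot, y to its left, z up, the work surface at z = 0. Lengths are in m, angles in rad, forces in N, time in s.
With the tool pointing down it reaches from about 0.35 to 0.975 m from the base axis. Payload 4.9 kg.
Tool frame: the origin (TCP) lies midway between the tips of the shut fingers; the grasp point (between the pads) lies 19 mm behind it; z points along the fingers, y is the line along which they close (so a half turn about z gives the same grasp; the last joint's range is limited). The gripper opens to 85 mm and grips with 20 to 120 N. Pads are 22 mm wide; open, the fingers measure 114 mm over their backs; the gripper's body (76 mm by 85 mm) begins 54 mm behind the grasp point. The pads swing forward as they close: fully open they stand 13 mm farther back than shut.
Start: joints at [-0.119, 0.053, 1.613, -0, 1.476, -0.119], TCP at [0.625, 0, 0.231] pointing down, gripper open.
Joint ranges: [-3.01, 3.01], [-1.01, 2.22], [0.06, 2.58], [-1.02, 4.17], [0.09, 2.62], [-3.14, 3.14]. Speed limits (rad/s): [2.57, 2.57, 3.14, 3.14, 3.14, 3.14].

### API

Orientations are given as a unit quaternion [w, x, y, z].
In Python, from plant import * gives the robot as it stands.
- The arm moves only by the tool jog_arm, never from a script. Its argument "targets" is a list of rows, each a list of 3 entries, a list of its own where there are three numbers: the shift along the tool's x, y, z in units of 25 mm (1.0 is 25 mm), then the turn, a rotation vector about the tool's x, y, z in units of 8 degrees (1.0 is 8 degrees), then the opening in per cent of the stroke, from 0 (shut) to 100 (fully open). A call has 1 to 8 rows; each row is the pose to reach, as a shift and turn from the pose commanded when the call began, along the tool's axes at that moment; what a row does not reach only later rows make up. A row lasts 1/8 s, in which the tool goes at most 62.5 mm and 10.7 degrees, less where a joint would pass 70% of its speed; a pose out of reach is approached as far as the arm can. A call with a gripper value outside its range is refused whole. The fingers move at their own pace and stop on an object; the grip force is fixed at half the most. Time passes only in rows, so rows that repeat a pose let the fingers close. It gives the time, the measured TCP pose, the force, the opening and the grip force at its end, in the units of the state.
- state(): the state, without advancing time (a new reading comes with each control period).
- grab_frame(name): name is "scene" or "side" or "wrist"; returns (picture, depth): 400x640x3 uint8, red, green, blue; 400x640 float32, m along the optical axis (not along the pixel's ray), 0 where there is no reading.
- camera_params(name): a dict with "fovy" (degrees; the focal length in pixels is half the picture's height over the tangent of half this angle, whatever the lens; pixels are square), "cx", "cy" (the principal point, pixels), "rvec" (rotation vector, rad) and "tvec" (3), from world to camera coordinates, as OpenCV has them; the wrist camera has in their place "hand_eye" (4x4, takes a point from camera to tool coordinates, whose origin is the TCP and whose axes are the flange's). Camera axes: x right, y down, z forward; pixel columns grow to the right and rows downward; lengths in m; the calibration is good to about 2 mm. A picture is of the moment at which its call begins: read the wrist's pose just before it. camera_params takes no time and is no camera call.
- job_done(): hands the job in; it is judged then, once.
The state is a dict: "time": time; "joint_pos": joint angles; "joint_vel": joint speeds; "joint_efforts": joint torques, N m; "tool_pos": TCP position; "tool_rot": TCP orientation; "contact_force": force on the tool from outside, world axes, zero at the start; "ft_torque": the same for the moment, N m; "gripper_width": opening from 0.0 (shut) to 1.0 (fully open); "grasp_force": force on a finger pad.
Only numpy, scipy, OpenCV 4.12 (cv2) and the standard library are available. Lean on these libraries where they do the work, as an engineer would, in place of code of your own. Each camera call takes 0.05 s, during which the arm holds its last target. There are 200 camera calls.

## Working session

There is one attempt and no reset: what is moved stays moved. The work goes in short steps, Python scripts to look and compute and a tool call to move; the robot and the scene stay as the last step left them, time stands still between calls to the robot, and variables do not carry over. Pictures are saved under pics/ and viewed, at most 10 in all, crops included, and the job is handed in when it is done.

Besides the shell and the picture viewer there is one more tool, called after "Emit:" by a JSON object that holds its "method" and its "body", one argument or row to a line. jog_arm: Moves the arm, as the interface text tells. Its arguments: {"type":"object","properties":{"targets":{"type":"array"}},"required":["targets"]}

```bash
mkdir -p pics
cat > h.py <<'E'
from plant import *
import numpy as np, cv2
from scipy.spatial.transform import Rotation as R
def cam(n, s=None):
    p=camera_params(n); f=200/np.tan(np.radians(p["fovy"])/2)
    if n=="wrist":
        s=s or state(); T=np.eye(4); q=s["tool_rot"]; T[:3,:3]=R.from_quat([q[1],q[2],q[3],q[0]]).as_matrix(); T[:3,3]=s["tool_pos"]
        T=T@np.array(p["hand_eye"]); return f,p["cx"],p["cy"],T[:3,:3],T[:3,3]
    M=R.from_rotvec(np.ravel(p["rvec"])).as_matrix(); return f,p["cx"],p["cy"],M.T,-M.T@np.ravel(p["tvec"])
def pts(c,uv,d):
    f,cx,cy,M,t=c; uv=np.atleast_2d(uv).astype(float); d=np.ravel(d)
    r=np.c_[(uv[:,0]-cx)/f,(uv[:,1]-cy)/f,np.ones(len(uv))]; return (r*d[:,None])@M.T+t
def plane(c,uv,z):
    f,cx,cy,M,t=c; uv=np.atleast_2d(uv).astype(float)
    r=np.c_[(uv[:,0]-cx)/f,(uv[:,1]-cy)/f,np.ones(len(uv))]@M.T; return t+r*((z-t[2])/r[:,2])[:,None]
def grab(n,name=None):
    s=state(); im,d=grab_frame(n); 
    if name: cv2.imwrite("pics/"+name,im[:,:,::-1]); np.savez("pics/"+name[:-4]+".npz",im=im,d=d,**{k:s[k] for k in("tool_pos","tool_rot")})
    return im,d,cam(n,s)
def red(im):
    h=cv2.cvtColor(im,cv2.COLOR_RGB2HSV); return ((h[:,:,0]<8)|(h[:,:,0]>172))&(h[:,:,1]>130)&(h[:,:,2]>60)
E
python3 - <<'E'
from h import *
print(state())
ims=[]
for n in("scene","side","wrist"):
    im,d,c=grab(n,n+"0.png"); ims.append(im); print(n,c[0],c[1:3],c[4],c[3][:,2])
    k,l,st,ce=cv2.connectedComponentsWithStats(red(im).astype(np.uint8))
    for i in range(1,k):
        if st[i,4]>80:
            m=(l==i)&(d>0); v,u=np.nonzero(m); P=pts(c,np.c_[u,v],d[m]); print(st[i],np.percentile(P,[2,50,98],axis=0).round(3).tolist())
a=cv2.resize(np.vstack(ims[:2]),(800,1000))
cv2.imwrite("pics/both.png",cv2.resize(np.vstack(ims[:2]),(480,600))[:,:,::-1])
E
```

```text
{'time': 0.0, 'joint_pos': array([-1.18980617e-01,  5.33624017e-02,  1.61426708e+00, -5.11979150e-06,
        1.47599993e+00, -1.18991762e-01]), 'joint_vel': array([-0.00024545, -0.00063113, -0.00014883,  0.00156064, -0.0025594 ,
        0.00077808]), 'joint_efforts': array([ 2.70554956e-04, -3.93670499e+01, -3.70175600e+01, -1.62778279e-04,
        6.93513779e-03, -6.06393527e-06]), 'tool_pos': array([6.24388347e-01, 8.42159222e-05, 2.30075661e-01]), 'tool_rot': array([-7.98916833e-04,  7.07102301e-01,  7.07110528e-01, -6.31534381e-04]), 'contact_force': array([0.03564534, 0.00989563, 0.4483568 ]), 'ft_torque': array([ 0.05611185,  0.01404305, -0.01105803]), 'grasp_force': 0.0, 'gripper_width': 0.9933697935404592}
scene 435.54261012001894 (326.19097274397495, 192.3190938079545) [0.98484835 0.46514115 0.78314301] [-0.57574593 -0.44132169 -0.68829629]
[167   0  65  41 337] [[0.557, -0.056, 0.531], [0.615, -0.045, 0.551], [0.655, -0.033, 0.555]]
[ 178    0  130   61 1525] [[0.51, -0.034, 0.53], [0.632, 0.025, 0.547], [0.659, 0.066, 0.558]]
[452  62  48  30 280] [[0.046, 0.144, 0.272], 
[... 464 characters left out ...]
0 171  33  16 164] [[-0.028, 0.142, 0.281], [-0.016, 0.156, 0.292], [0.015, 0.217, 0.302]]
[271 185  23  24 444] [[0.45, 0.196, 0.028], [0.468, 0.208, 0.061], [0.5, 0.246, 0.078]]
[207 208  14  16 180] [[0.282, 0.269, 0.018], [0.295, 0.276, 0.04], [0.311, 0.298, 0.049]]
[ 55 221  48  23 170] [[-0.034, -0.067, 0.292], [-0.005, -0.063, 0.301], [0.017, -0.056, 0.303]]
[ 60 233  48  14  85] [[-0.031, -0.078, 0.291], [-0.008, -0.074, 0.296], [0.018, -0.07, 0.298]]
[  65  317  128   83 3412] [[-0.098, -0.105, 0.007], [-0.004, -0.065, 0.012], [0.095, 0.034, 0.022]]
wrist 316.4390339875475 (315.5521320935337, 192.2732406179519) [0.62569818 0.07200522 0.37390814] [-0.00244294 -0.28254101 -0.95925211]
```

View pics/scene0.png

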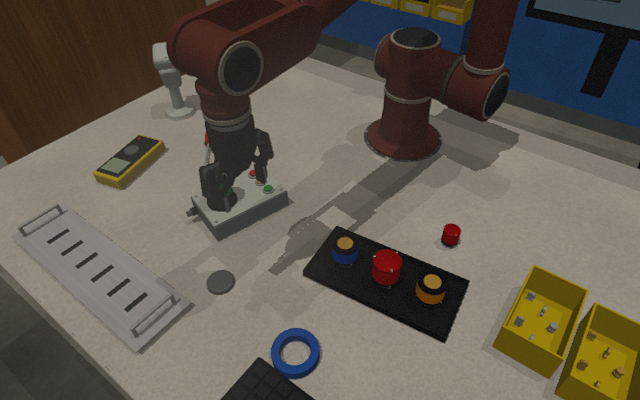

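View pics/side0.png

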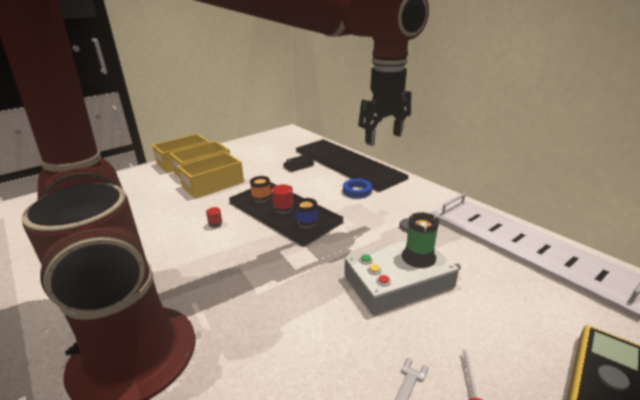

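The scene view shows the red module mid-tray at (387,266), blue at (345,250), amber at (431,288) and a small red decoy at (451,235). The side view shows the green tower with its open socket at (422,222). Next I'll get rough positions of the modules and the tower.

Run:
```python
from h import *
for n in("scene","side"):
    z=np.load(f"pics/{n}0.npz"); im,d=z["im"],z["d"]; c=cam(n)
    h=cv2.cvtColor(im,cv2.COLOR_RGB2HSV); H,S,V=h[:,:,0],h[:,:,1],h[:,:,2]
    vv,uu=np.mgrid[:400,:640]; P=pts(c,np.c_[uu.ravel(),vv.ravel()],d.ravel()).reshape(400,640,3)
    reg=(d>0)&(P[...,0]>.3)&(P[...,0]<.85)&(abs(P[...,1])<.5)&(P[...,2]<.2)
    for k,m in {"red":red(im),"blue":(H>105)&(H<130)&(S>110)&(V>35),"amber":(H>8)&(H<22)&(S>120),"green":(H>45)&(H<85)&(S>90)}.items():
        k2,l,st,_=cv2.connectedComponentsWithStats((m&reg).astype(np.uint8))
        for i in range(1,k2):
            if st[i,4]>60: q=P[(l==i)]; print(n,k,st[i],np.percentile(q,[3,97],axis=0).round(3).tolist())
    # tall points: circle of level top
    for nm,zl,zh in(("lids",.066,.084),("collar",.14,.156)):
        m=reg&(P[...,2]>zl)&(P[...,2]<zh); k2,l,st,_=cv2.connectedComponentsWithStats(m.astype(np.uint8))
        for i in range(1,k2):
            if st[i,4]>60: q=P[(l==i)]; print(n,nm,st[i],np.percentile(q,[3,97],axis=0).round(3).tolist())
```

```text
scene red [442 227  18  18 228] [[0.302, 0.279, 0.018], [0.319, 0.311, 0.049]]
scene red [372 249  30  36 859] [[0.456, 0.206, 0.031], [0.507, 0.258, 0.079]]
scene blue [332 249  26  16 238] [[0.483, 0.116, 0.028], [0.514, 0.159, 0.059]]
scene blue [ 271  328   48   51 1298] [[0.681, 0.144, 0.007], [0.762, 0.225, 0.025]]
scene amber [337 237  17  13 171] [[0.47, 0.114, 0.06], [0.501, 0.145, 0.066]]
scene amber [423 273  19  16 234] [[0.448, 0.308, 0.061], [0.48, 0.339, 0.067]]
scene amber [415 281  31  24 318] [[0.464, 0.299, 0.026], [0.493, 0.354, 0.062]]
scene lids [332 231  27  23 255] [[0.459, 0.103, 0.067], [0.513, 0.158, 0.072]]
scene lids [373 249  29  26 575] [[0.455, 0.205, 0.068], [0.506, 0.256, 0.079]]
scene lids [502 265  47  73 306] [[0.316, 0.471, 0.067], [0.486, 0.498, 0.076]]
scene lids [418 268  31  26 323] [[0.438, 0.299, 0.067], [0.493, 0.352, 0.072]]
side red [271 185  23  24 440] [[0.451, 0.197, 0.029], [0.497, 0.242, 0.078]]
side blue [344 178  28  16 247] [[0.678, 0.134, 0.009], [0.768, 0.218, 0.025]]
side blue [298 213  18   8 101] [[0.457, 0.096, 0.035], [0.4
[... 278 characters left out ...]
201  14   7  84] [[0.465, 0.105, 0.062], [0.505, 0.147, 0.071]]
side amber [577 326  15  27 136] [[0.586, -0.5, 0.02], [0.635, -0.489, 0.038]]
side green [409 232  26  21 432] [[0.516, -0.221, 0.091], [0.544, -0.186, 0.133]]
side lids [186 159  56  20 176] [[0.316, 0.462, 0.067], [0.483, 0.49, 0.075]]
side lids [250 176  20  11 109] [[0.437, 0.292, 0.066], [0.491, 0.348, 0.072]]
side lids [272 184  21  13 210] [[0.451, 0.197, 0.067], [0.5, 0.245, 0.079]]
side lids [295 198  23  13 145] [[0.457, 0.097, 0.066], [0.512, 0.151, 0.071]]
side lids [404 246  31  17 227] [[0.514, -0.222, 0.067], [0.552, -0.175, 0.084]]
side collar [409 212  30  21 334] [[0.515, -0.221, 0.14], [0.572, -0.166, 0.151]]
```

View pics/wrist0.png

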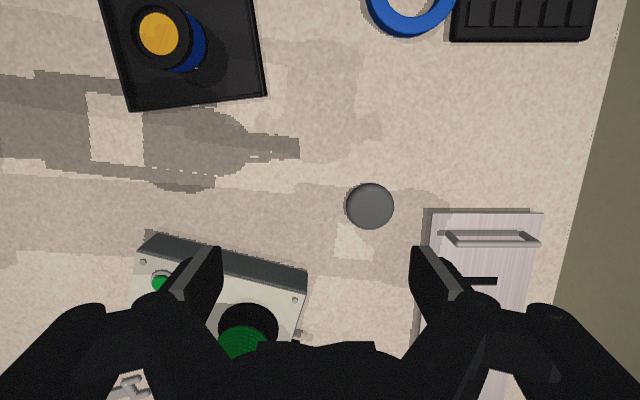

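The wrist view shows the tower's green light at (245,340), the blue module at (170,35), and image up pointing along world +y. Red is at about (0.480, 0.229) and the tower at about (0.544, -0.194). I'll go over the tower first to look into the socket.

Emit:
{"method": "jog_arm", "body": {
  "targets": [
    [[-8, -3.2, 0], [0, 0, 0], 100],
    [[-8, -3.2, 0], [0, 0, 0], 100],
    [[-8, -3.2, 0], [0, 0, 0], 100],
    [[-8, -3.2, 0], [0, 0, 0], 100],
    [[-8, -3.2, 0], [0, 0, 0], 100],
    [[-8, -3.2, 0], [0, 0, 0], 100],
    [[-8, -3.2, 0], [0, 0, 0], 100]
  ]
}}

```text
time: 1.02
tool_pos: [0.5454, -0.1989, 0.2312]
tool_rot: [-0.0, 0.707, 0.708, 0.0]
contact_force: [0.6, 0.5, -0.7]
gripper_width: 0.996
grasp_force: 0.0
```

Run:
```python
from h import *
im,d,c=grab("wrist","tower.png"); s=state(); print(s["time"],s["tool_pos"],s["tool_rot"],c[4])
cv2.imwrite("pics/tower_c.png",cv2.resize(im[90:300,200:450],(750,630))[:570,:,::-1])
```

```text
1.075 [ 0.54536882 -0.19888681  0.23117128] [-1.48929131e-04  7.06489547e-01  7.07723461e-01  2.02622508e-05] [ 0.54627767 -0.12695577  0.37494255]
```

View pics/tower_c.png

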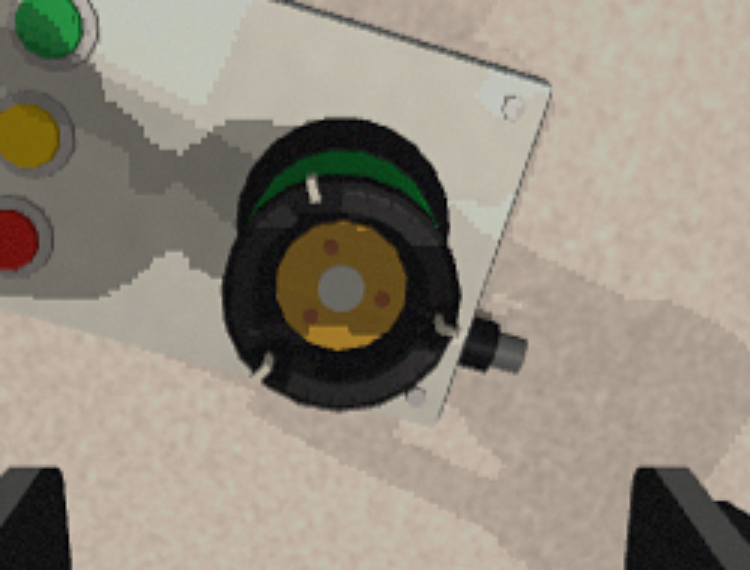

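The crop shows the collar centred near (342,295), the brass plate at (341,286), and white ticks at (314,190), (441,323) and (263,363).

```bash
cat >> h.py <<'E'
def ticks(im,c,ctr,zr,r0,r1,thr=140):
    vv,uu=np.mgrid[:400,:640]; P=plane(c,np.c_[uu.ravel(),vv.ravel()],zr).reshape(400,640,3)[...,:2]-ctr
    r=np.hypot(P[...,0],P[...,1]); hs=cv2.cvtColor(im,cv2.COLOR_RGB2HSV)
    m=(r>r0)&(r<r1)&(hs[...,2]>thr)&(hs[...,1]<70); k,l,st,_=cv2.connectedComponentsWithStats(m.astype(np.uint8))
    out=[]
    for i in range(1,k):
        if st[i,4]>=4: q=P[l==i].mean(0); out.append((round(float(np.degrees(np.arctan2(q[1],q[0]))),2),round(float(np.hypot(*q))*1e3,1),int(st[i,4])))
    return out
def circ(p):
    A=np.c_[2*p,np.ones(len(p))]; x=np.linalg.lstsq(A,(p**2).sum(1),rcond=None)[0]; return x[:2],np.sqrt(x[2]+x[:2]@x[:2])
E
python3 - <<'E'
from h import *
from types import SimpleNamespace as N
z=np.load("pics/tower.npz"); im,d=z["im"],z["d"]; s={"tool_pos":z["tool_pos"],"tool_rot":z["tool_rot"]}; c=cam("wrist",s)
vv,uu=np.mgrid[:400,:640]; P=pts(c,np.c_[uu.ravel(),vv.ravel()],d.ravel()).reshape(400,640,3)
c0=plane(c,[[200+342/3,90+295/3]],.15)[0,:2]; print("c0",c0)
m=(d>0)&(np.hypot(P[...,0]-c0[0],P[...,1]-c0[1])<.034)&(P[...,2]>.142); print("rim z",np.percentile(P[m][:,2],[5,50,95]))
hull=cv2.convexHull(np.argwhere(m)[:,::-1].astype(np.int32))[:,0]; print("circ rim",circ(plane(c,hull,.15)[:,:2]))
h=cv2.cvtColor(im,cv2.COLOR_RGB2HSV); mb=(h[...,0]>12)&(h[...,0]<30)&(h[...,1]>120)&(np.hypot(P[...,0]-c0[0],P[...,1]-c0[1])<.03)
hull=cv2.convexHull(np.argwhere(mb)[:,::-1].astype(np.int32))[:,0]; print("circ plate",circ(plane(c,hull,.138)[:,:2]),np.median(P[mb&(d>0)][:,2]))
ctr=circ(plane(c,cv2.convexHull(np.argwhere(m)[:,::-1].astype(np.int32))[:,0],.15)[:,:2])[0]
for zz in(.15,):
  for th in (110,140): print(zz,ticks(im,c,ctr,zz,.019,.033,th))
E
```

```text
c0 [ 0.54506659 -0.19014144]
rim z [0.15089773 0.31735158 0.32875137]
circ rim (array([ 0.5451922 , -0.31054599]), np.float64(0.14368931561344953))
circ plate (array([ 0.48907215, -0.25754199]), np.float64(0.0975821721592072)) 0.13914708769100334
0.15 [(89.4, 8.7, 2072)]
0.15 [(89.2, 8.9, 2054)]
```

```bash
cat > t.py <<'E'
from h import *
z=np.load("pics/tower.npz"); im,d=z["im"],z["d"]; s={"tool_pos":z["tool_pos"],"tool_rot":z["tool_rot"]}; c=cam("wrist",s)
def big(m):
    k,l,st,_=cv2.connectedComponentsWithStats(m.astype(np.uint8)); return l==1+np.argmax(st[1:,4])
vv,uu=np.mgrid[:400,:640]; P=pts(c,np.c_[uu.ravel(),vv.ravel()],d.ravel()).reshape(400,640,3)
c0=plane(c,[[314,188]],.15)[0,:2]; near=np.hypot(P[...,0]-c0[0],P[...,1]-c0[1])<.035
m=big((d>0)&near&(P[...,2]>.144)&(P[...,2]<.16)); print("rim z",np.percentile(P[m][:,2],[5,50,95]))
hl=lambda m:cv2.convexHull(np.argwhere(m)[:,::-1].astype(np.int32))[:,0]
ctr,r=circ(plane(c,hl(m),.15)[:,:2]); print("rim",ctr,r)
h=cv2.cvtColor(im,cv2.COLOR_RGB2HSV); mb=big((h[...,0]>10)&(h[...,0]<32)&(h[...,1]>110)&(np.hypot(uu-314,vv-186)<40)&(np.hypot(P[...,0]-c0[0],P[...,1]-c0[1])<.022)); print("plate",circ(plane(c,hl(mb),.138)[:,:2]),np.median(P[mb&(d>0)][:,2]))
print(ticks(im,c,ctr,.15,.019,.0305,110), ticks(im,c,ctr,.15,.019,.0305,140))
E
python3 t.py
```

```text
rim z [0.14693284 0.15102629 0.15223285]
rim [ 0.54441074 -0.1908964 ] 0.029741317659281046
plate (array([ 0.54447514, -0.19087765]), np.float64(0.01723774396526941)) 0.1391558713098707
[(103.72, 27.6, 23), (-140.7, 22.1, 145), (8.54, 29.3, 42), (-29.5, 28.9, 38)] [(103.55, 27.6, 19), (8.46, 29.4, 38), (-171.81, 29.4, 38), (-25.57, 29.8, 15), (-131.8, 28.8, 33), (-43.98, 30.1, 10), (-62.28, 30.1, 6), (-104.15, 30.1, 4), (-96.0, 30.2, 5), (-84.34, 30.1, 7)]
```

```bash
cat >> t.py <<'E'
for r1 in(.028,.0287): print(ticks(im,c,ctr,.15,.022,r1,100))
for q in([304.7,153.5],[347,197.7],[287.7,211]):
    p=plane(c,[q],.15)[0,:2]-ctr; print(np.degrees(np.arctan2(p[1],p[0])),np.hypot(*p))
E
python3 t.py|tail -5
```

```text
[(103.73, 26.3, 16), (-16.56, 26.4, 9), (-137.07, 25.5, 18)]
[(103.65, 26.7, 19), (-16.8, 26.8, 11), (-136.89, 25.8, 20)]
102.72688311434312 0.027286903147940453
-14.305850418104237 0.026043221051766187
-138.35737763288327 0.025651282594758008
```

Emit:
{"method": "jog_arm", "body": {
  "targets": [
    [[2, -0.6, -2], [0, 0, 0], 100],
    [[6, -1, -2], [0, 0, 0], 100],
    [[16.4, -2.6, 0], [0, 0, 0], 100],
    [[16.4, -2.6, 0], [0, 0, 0], 100],
    [[16.4, -2.6, 0], [0, 0, 0], 100],
    [[16.4, -2.6, 0], [0, 0, 0], 100],
    [[16.4, -2.6, 1.6], [0, 0, 0], 100],
    [[16.4, -2.6, 1.6], [0, 0, 0], 100]
  ]
}}

```text
time: 2.08
tool_pos: [0.4773, 0.2126, 0.1883]
tool_rot: [-0.001, 0.705, 0.709, -0.002]
contact_force: [-0.3, -0.9, 0.8]
gripper_width: 0.997
grasp_force: 0.0
```

```bash
cat > m.py <<'E'
from h import *
im,d,c=grab("wrist","red.png"); s=state(); print(s["time"],s["tool_pos"])
k,l,st,ce=cv2.connectedComponentsWithStats(red(im).astype(np.uint8)); i=1+np.argmax(st[1:,4]); print(st[i],ce[i])
vv,uu=np.mgrid[:400,:640]; P=pts(c,np.c_[uu.ravel(),vv.ravel()],d.ravel()).reshape(400,640,3)
m=(l==i)&(d>0)&(P[...,2]>.066); print(np.percentile(P[m],[2,50,98],axis=0).round(4))
x,y,w,h=st[i][:4]; x0,y0=max(x-15,0),max(y-15,0)
cv2.imwrite("pics/red_c.png",cv2.resize(im[y0:y+h+15,x0:x+w+15],None,fx=4,fy=4)[:600,:800,::-1]); print(x0,y0)
E
python3 m.py
```

```text
2.125 [0.47753142 0.21240073 0.18808291]
[ 282  131   71   74 4012] [316.98803589 168.18145563]
[[0.4531 0.2018 0.0749]
 [0.4787 0.2289 0.0787]
 [0.5048 0.2537 0.0806]]
267 116
```

View pics/red_c.png

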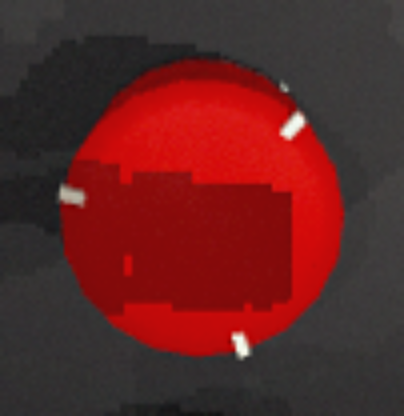

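The crop shows the red lid with three white ticks at (292,125), (72,195) and (241,345).

```bash
cat > a.py <<'E'
from h import *
z=np.load("pics/red.npz"); im,d=z["im"],z["d"]; c=cam("wrist",{"tool_pos":z["tool_pos"],"tool_rot":z["tool_rot"]})
hs=cv2.cvtColor(im,cv2.COLOR_RGB2HSV); hull=None
L=[]
for q in([340,147.25],[285,164.75],[327.25,202.25]):
    u,v=map(int,q); w=np.s_[v-5:v+6,u-5:u+6]; m=(hs[w][...,2]>130)&(hs[w][...,1]<90); yy,xx=np.nonzero(m); L.append([xx.mean()+u-5,yy.mean()+v-5]); print(L[-1],m.sum(),np.median(d[w][m]), pts(c,[L[-1]],[np.median(d[w][m])])[0].round(4))
for zz in(.070,.073,.076):
    p=plane(c,L,zz)[:,:2]; ct,r=circ(p); a=np.degrees(np.arctan2(*(p-ct).T[::-1])); print(zz,ct.round(4),r.round(4),a.round(1),np.mean((a)%120).round(1),(a%120).round(1))
E
python3 a.py
```

```text
[np.float64(340.0), np.float64(146.91666666666666)] 24 0.25448355 [0.4971 0.2476 0.0775]
[np.float64(284.4), np.float64(164.65)] 20 0.25832796 [0.4521 0.2329 0.078 ]
[np.float64(326.8125), np.float64(202.1875)] 16 0.26756448 [0.4872 0.2008 0.0777]
0.07 [0.4789 0.2252] 0.0283 [ 48.6 167.7 -72.4] 48.0 [48.6 47.7 47.6]
0.073 [0.4789 0.2259] 0.028 [ 48.6 167.7 -72.4] 48.0 [48.6 47.7 47.6]
0.076 [0.4789 0.2266] 0.0277 [ 48.6 167.7 -72.4] 48.0 [48.6 47.7 47.6]
```

```bash
cat > st.py <<'E'
from h import *
s=state(); q=s["tool_rot"]; M=R.from_quat([q[1],q[2],q[3],q[0]]).as_matrix()
print(s["time"],s["tool_pos"].round(4),"y-axis yaw",np.degrees(np.arctan2(M[1,1],M[0,1])).round(2),"z",M[:,2].round(4),"F",s["contact_force"].round(1),"T",s["ft_torque"].round(2),s["gripper_width"],s["grasp_force"],s["joint_pos"].round(2))
E
python3 st.py
```

```text
2.125 [0.4775 0.2124 0.1881] y-axis yaw 0.25 z [-5.e-03 -7.e-04 -1.e+00] F [-1.4 -0.1 -1. ] T [ 0.03 -0.04  0.03] 1.002991558193789 0.0 [ 0.28 -0.16  1.89  0.    1.42  0.27]
```

Emit:
{"method": "jog_arm", "body": {
  "targets": [
    [[0.66, 0, 0], [0, 0, 0], 100],
    [[0.66, 0, 2.4], [0, 0, 0], 100],
    [[0.66, 0, 4.6], [0, 0, 0], 100],
    [[0.66, 0, 6], [0, 0, 0], 100],
    [[0.66, 0, 6.6], [0, 0, 0], 100],
    [[0.66, 0, 6.6], [0, 0, 0], 100],
    [[0.66, 0, 6.6], [0, 0, 0], 100]
  ]
}}

```text
time: 3.0
tool_pos: [0.4821, 0.2269, 0.0288]
tool_rot: [0.001, 0.707, 0.707, 0.002]
contact_force: [0.3, -0.3, -0.5]
gripper_width: 0.997
grasp_force: 0.0
```

```bash
python3 st.py
```

```text
3.0 [0.4821 0.2269 0.0288] y-axis yaw -0.02 z [ 0.0041  0.0013 -1.    ] F [ 0.3 -0.3 -0.5] T [ 0.05 -0.02  0.01] 0.9968548678206167 0.0 [0.3  0.05 1.98 0.   1.11 0.3 ]
```

Emit:
{"method": "jog_arm", "body": {
  "targets": [
    [[0, -0.08, 0], [0, 0, 0], 100],
    [[0, -0.08, 0], [0, 0, 0], 50],
    [[0, -0.08, 0], [0, 0, 0], 0],
    [[0, -0.08, 0], [0, 0, 0], 0],
    [[0, -0.08, 0], [0, 0, 0], 0],
    [[0, -0.08, 0], [0, 0, 0], 0],
    [[0, -0.08, 0], [0, 0, 0], 0]
  ]
}}

```text
time: 3.88
tool_pos: [0.4786, 0.2268, 0.0273]
tool_rot: [0.0, 0.707, 0.707, 0.001]
contact_force: [-1.0, -0.3, 5.4]
gripper_width: 0.663
grasp_force: 63.9
```

```bash
python3 st.py
```

```text
3.875 [0.4786 0.2268 0.0273] y-axis yaw 0.0 z [ 1.2e-03  5.0e-04 -1.0e+00] F [-1.  -0.3  5.4] T [ 0.01  0.16 -0.02] 0.6633041200466493 63.86891841888428 [0.3  0.05 1.98 0.   1.11 0.3 ]
```

Emit:
{"method": "jog_arm", "body": {
  "targets": [
    [[0, 0, -2], [0, 0, 0], 0],
    [[0, 0, -4.4], [0, 0, 0], 0],
    [[0, 0.3, -6.4], [0, 0, -1], 0],
    [[-2, 0.4, -7.4], [0, 0, -2.2], 0],
    [[-4.2, 0.7, -7.4], [0, 0, -3.4], 0],
    [[-6.5, 1.0, -7.4], [0, 0, -4.6], 0],
    [[-8.8, 1.4, -7.4], [0, 0, -5.8], 0],
    [[-11, 1.8, -7.4], [0, 0, -6.9], 0]
  ]
}}

```text
time: 4.88
tool_pos: [0.5225, -0.0501, 0.2104]
tool_rot: [-0.0, 0.296, 0.955, 0.0]
contact_force: [0.5, 0.7, -2.1]
gripper_width: 0.667
grasp_force: 64.3
```

```bash
python3 st.py
```

```text
4.875 [ 0.5225 -0.0501  0.2104] y-axis yaw 55.51 z [-9.e-04  3.e-04 -1.e+00] F [ 0.5  0.7 -2.1] T [-0.01 -0.03  0.03] 0.6674716656722339 64.25376892089844 [-0.24 -0.17  1.87  0.    1.45 -1.21]
```

Emit:
{"method": "jog_arm", "body": {
  "targets": [
    [[-1.2, -1.3, 0], [0, 0, 0], 0],
    [[-2.6, -2.8, 0], [0, 0, 0], 0],
    [[-3.93, -4.18, 0], [0, 0, 0], 0],
    [[-3.93, -4.18, 0], [0, 0, 0], 0],
    [[-3.93, -4.18, 0], [0, 0, 0], 0]
  ]
}}

```text
time: 5.5
tool_pos: [0.5435, -0.1898, 0.2103]
tool_rot: [-0.001, 0.299, 0.954, 0.0]
contact_force: [-0.7, 0.1, -2.1]
gripper_width: 0.667
grasp_force: 64.3
```

```bash
python3 st.py
python3 - <<'E'
from h import *
im,d,c=grab("wrist","held.png");
E
```

```text
5.5 [ 0.5435 -0.1898  0.2103] y-axis yaw 55.19 z [-0.0016  0.0013 -1.    ] F [-0.7  0.1 -2.1] T [ 0.04  0.04 -0.01] 0.6667261948179799 64.28634881973267 [-0.47 -0.05  1.75  0.    1.44 -1.43]
```

View pics/held.png

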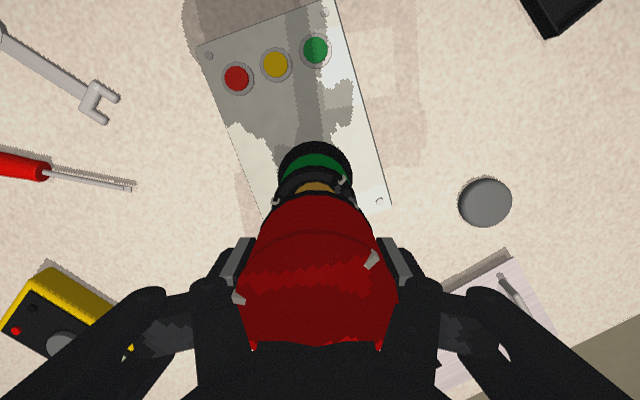

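The held view shows lid ticks at (372,259) and (238,299), and collar ticks at (343,181) and (276,202) beyond the module. I'll use them to check the in-hand offset and the socket position.

```bash
cat > b.py <<'E'
from h import *
z=np.load("pics/held.npz"); im,d=z["im"],z["d"]; S={"tool_pos":z["tool_pos"],"tool_rot":z["tool_rot"]}; c=cam("wrist",S)
hs=cv2.cvtColor(im,cv2.COLOR_RGB2HSV)
def tk(q,zz,w=9):
    u,v=q; s=np.s_[v-w:v+w+1,u-w:u+w+1]; m=(hs[s][...,1]<70)&(hs[s][...,2]>95); k,l,st,ce=cv2.connectedComponentsWithStats(m.astype(np.uint8)); i=1+np.argmax(st[1:,4]); p=ce[i]+[u-w,v-w]
    P=plane(c,[p],zz)[0]; m=l==i; print(p.round(1),st[i,4],P.round(4),"depthpt",pts(c,[p],[np.median(d[s][m])])[0].round(4)); return P[:2]
a=tk((372,259),.2597,13); b=tk((238,299),.2597)
mid=(a+b)/2; v=b-a; L=np.hypot(*v); n=np.array([-v[1],v[0]])/L
for sg in(1,-1):
    ct=mid+sg*n*L/2/np.sqrt(3); print("lid ctr",ct.round(4),"L",L,"exp",.0277*np.sqrt(3),[np.degrees(np.arctan2(*(x-ct)[::-1])).round(1) for x in(a,b)])
e=tk((343,181),.15,6); g=tk((276,202),.15,6)
C=np.array([.5444,-.1909])
for x in(e,g): print("collar",np.hypot(*(x-C)),np.degrees(np.arctan2(*(x-C)[::-1])))
E
python3 b.py
```

```text
[371.4 259.5] 151 [ 0.5379 -0.1627  0.2597] depthpt [ 0.5374 -0.1626  0.2606]
[237.6 298.5] 120 [ 0.5242 -0.2085  0.2597] depthpt [ 0.5238 -0.208   0.2606]
lid ctr [ 0.5443 -0.1896] L 0.047788961649060345 exp 0.0479778073696579 [np.float64(103.4), np.float64(-136.6)]
lid ctr [ 0.5178 -0.1817] L 0.047788961649060345 exp 0.0479778073696579 [np.float64(43.4), np.float64(-76.6)]
[342.4 179.7] 35 [ 0.5376 -0.1634  0.15  ] depthpt [ 0.5374 -0.1633  0.1506]
[272.8 201.5] 57 [ 0.5233 -0.2105  0.15  ] depthpt [ 0.5236 -0.2109  0.1486]
collar 0.028361989688465827 103.8951714900641
collar 0.02877016167984119 -137.06884362283063
```

The lid centre is (0.5443, -0.1896) at the right yaw, and the socket is (0.5443, -0.191). I'll shift 1.4 mm and descend to about 3 mm below the rim.

Emit:
{"method": "jog_arm", "body": {
  "targets": [
    [[-0.03, -0.046, 0.5], [0, 0, 0], 0],
    [[-0.03, -0.046, 1.0], [0, 0, 0], 0],
    [[-0.03, -0.046, 1.4], [0, 0, 0], 0],
    [[-0.03, -0.046, 1.6], [0, 0, 0], 0],
    [[-0.03, -0.046, 1.6], [0, 0, 0], 0],
    [[-0.03, -0.046, 1.6], [0, 0, 0], 0]
  ]
}}

```text
time: 6.3
tool_pos: [0.5443, -0.1919, 0.1718]
tool_rot: [0.0, 0.299, 0.954, -0.0]
contact_force: [0.4, 0.4, -1.4]
gripper_width: 0.665
grasp_force: 64.3
```

```bash
python3 st.py
```

```text
6.3 [ 0.5443 -0.1919  0.1718] y-axis yaw 55.2 z [ 8.e-04 -4.e-04 -1.e+00] F [ 0.4  0.4 -1.4] T [ 0.04  0.01 -0.01] 0.6654000891567361 64.2857551574707 [-0.47 -0.02  1.78 -0.    1.37 -1.43]
```

Emit:
{"method": "jog_arm", "body": {
  "targets": [
    [[0, 0, 0.06], [0, 0, 0], 0],
    [[0, 0, 0.12], [0, 0, 0], 0],
    [[0, 0, 0.18], [0, 0, 0], 0],
    [[0, 0, 0.18], [0, 0, 0], 0]
  ]
}}

```text
time: 6.8
tool_pos: [0.5439, -0.1917, 0.1666]
tool_rot: [-0.0, 0.299, 0.954, 0.0]
contact_force: [0.3, -0.1, -0.3]
gripper_width: 0.67
grasp_force: 64.3
```

```bash
python3 st.py
```

```text
6.8 [ 0.5439 -0.1917  0.1666] y-axis yaw 55.2 z [-3.e-04  2.e-04 -1.e+00] F [ 0.3 -0.1 -0.3] T [-0.03 -0.05  0.01] 0.6703037977484319 64.28723573684692 [-0.47 -0.01  1.79  0.    1.37 -1.43]
```

Emit:
{"method": "jog_arm", "body": {
  "targets": [
    [[0, 0, 0.05], [0, 0, 0], 0],
    [[0, 0, 0.1], [0, 0, 0], 0],
    [[0, 0, 0.1], [0, 0, 0], 0]
  ]
}}

```text
time: 7.18
tool_pos: [0.5439, -0.1917, 0.1641]
tool_rot: [-0.0, 0.299, 0.954, 0.0]
contact_force: [0.4, 0.1, -1.3]
gripper_width: 0.665
grasp_force: 64.3
```

Emit:
{"method": "jog_arm", "body": {
  "targets": [
    [[0, 0, 0.05], [0, 0, 0], 0],
    [[0, 0, 0.1], [0, 0, 0], 0],
    [[0, 0, 0.1], [0, 0, 0], 0]
  ]
}}

```text
time: 7.55
tool_pos: [0.5439, -0.1917, 0.1616]
tool_rot: [-0.0, 0.299, 0.954, 0.0]
contact_force: [0.3, 0.4, -1.7]
gripper_width: 0.665
grasp_force: 64.3
```

Emit:
{"method": "jog_arm", "body": {
  "targets": [
    [[0, 0, 0.04], [0, 0, 0], 0],
    [[0, 0, 0.08], [0, 0, 0], 0],
    [[0, 0, 0.08], [0, 0, 0], 0]
  ]
}}

```text
time: 7.92
tool_pos: [0.5441, -0.1918, 0.1607]
tool_rot: [0.0, 0.299, 0.954, -0.0]
contact_force: [-2.9, 1.6, 5.9]
gripper_width: 0.667
grasp_force: 64.3
```

Emit:
{"method": "jog_arm", "body": {
  "targets": [
    [[0, 0, 0.04], [0, 0, 0], 0],
    [[0, 0, 0.06], [0, 0, 0], 0],
    [[0, 0, 0.06], [0, 0, 0], 0]
  ]
}}

```text
time: 8.3
tool_pos: [0.5442, -0.1918, 0.1597]
tool_rot: [0.0, 0.299, 0.954, -0.0]
contact_force: [-4.6, 1.6, 7.1]
gripper_width: 0.667
grasp_force: 64.4
```

Spring contact is felt at the expected depth and the lugs are through. I'll relieve the small side force and press to about 16 mm.

Emit:
{"method": "jog_arm", "body": {
  "targets": [
    [[0.03, -0.01, 0.05], [0, 0, 0], 0],
    [[0.03, -0.01, 0.1], [0, 0, 0], 0],
    [[0.03, -0.01, 0.14], [0, 0, 0], 0],
    [[0.03, -0.01, 0.14], [0, 0, 0], 0]
  ]
}}

```text
time: 8.8
tool_pos: [0.5442, -0.1919, 0.1578]
tool_rot: [0.001, 0.299, 0.954, -0.0]
contact_force: [-4.6, 3.5, 12.2]
gripper_width: 0.663
grasp_force: 64.8
```

```bash
python3 st.py
```

```text
8.8 [ 0.5442 -0.1919  0.1578] y-axis yaw 55.21 z [ 0.0025 -0.0011 -1.    ] F [-4.6  3.5 12.2] T [ 0.51  0.84 -0.01] 0.6632972354471706 64.84381556510925 [-0.47 -0.01  1.8   0.    1.35 -1.43]
```

Emit:
{"method": "jog_arm", "body": {
  "targets": [
    [[0.03, 0, 0.04], [0, 0, 0], 0],
    [[0.03, 0, 0.08], [0, 0, 0], 0],
    [[0.03, 0, 0.08], [0, 0, 0], 0]
  ]
}}

```text
time: 9.18
tool_pos: [0.5442, -0.1918, 0.1568]
tool_rot: [0.002, 0.299, 0.954, -0.0]
contact_force: [-4.3, 1.1, 14.0]
gripper_width: 0.669
grasp_force: 65.1
```

```bash
python3 st.py
```

```text
9.175 [ 0.5442 -0.1918  0.1568] y-axis yaw 55.2 z [ 0.004  -0.0021 -1.    ] F [-4.3  1.1 14. ] T [ 0.47  0.86 -0.01] 0.6687392856339401 65.05654335021973 [-0.47 -0.01  1.8  -0.    1.34 -1.43]
```

Now the twist: 48° in 8 rows, then small steps with torque checks.

Emit:
{"method": "jog_arm", "body": {
  "targets": [
    [[0, 0, 0], [0, 0, 0.5], 0],
    [[0, 0, 0], [0, 0, 1], 0],
    [[0, 0, 0], [0, 0, 1.5], 0],
    [[0, 0, 0], [0, 0, 2], 0]
  ]
}}

```text
time: 9.68
tool_pos: [0.5446, -0.1917, 0.157]
tool_rot: [0.003, 0.43, 0.903, 0.0]
contact_force: [-2.9, 3.0, 14.7]
gripper_width: 0.665
grasp_force: 65.3
```

```bash
python3 st.py
```

```text
9.675 [ 0.5446 -0.1917  0.157 ] y-axis yaw 39.11 z [ 0.0053 -0.0019 -1.    ] F [-2.9  3.  14.7] T [0.47 0.6  0.18] 0.6651000280104996 65.33928394317627 [-0.47 -0.01  1.8   0.    1.34 -1.15]
```

Emit:
{"method": "jog_arm", "body": {
  "targets": [
    [[0, 0, 0], [0, 0, 0.7], 0],
    [[0, 0, 0], [0, 0, 1.4], 0],
    [[0, 0, 0], [0, 0, 2.1], 0],
    [[0, 0, 0], [0, 0, 2.8], 0],
    [[0, 0, 0], [0, 0, 3.5], 0],
    [[0, 0, 0], [0, 0, 4.2], 0],
    [[0, 0, 0], [0, 0, 4.8], 0],
    [[0, 0, 0], [0, 0, 5], 0]
  ]
}}

```text
time: 10.68
tool_pos: [0.5448, -0.1917, 0.157]
tool_rot: [0.003, 0.712, 0.702, 0.001]
contact_force: [-2.5, 2.5, 13.2]
gripper_width: 0.669
grasp_force: 65.5
```

```bash
python3 st.py
```

```text
10.675 [ 0.5448 -0.1917  0.157 ] y-axis yaw -0.83 z [ 0.0058 -0.002  -1.    ] F [-2.5  2.5 13.2] T [0.5  0.52 0.18] 0.6690253423914425 65.46921730041504 [-0.47 -0.01  1.8   0.    1.34 -0.45]
```

Turned 56° with light torque, and the stop can't be nearer than 62°. From here I'll step about 3° at a time, less than the pocket's 4° play, and ease the push after each step to see if it clicks.

Emit:
{"method": "jog_arm", "body": {
  "targets": [
    [[0, 0, 0], [0, 0, 0.3], 0],
    [[0, 0, 0], [0, 0, 0.3], 0],
    [[0, 0, -0.08], [0, 0, 0.3], 0],
    [[0, 0, -0.16], [0, 0, 0.3], 0],
    [[0, 0, -0.16], [0, 0, 0.3], 0]
  ]
}}

```text
time: 11.3
tool_pos: [0.5447, -0.1916, 0.1579]
tool_rot: [0.003, 0.727, 0.687, 0.002]
contact_force: [5.6, -1.0, 2.2]
gripper_width: 0.664
grasp_force: 64.7
```

Emit:
{"method": "jog_arm", "body": {
  "targets": [
    [[0, 0, 0.16], [0, 0, 0], 0],
    [[0, 0, 0.16], [0, 0, 0], 0],
    [[0, 0, 0.16], [0, 0, 0.36], 0],
    [[0, 0, 0.16], [0, 0, 0.36], 0],
    [[0, 0, 0.08], [0, 0, 0.36], 0],
    [[0, 0, 0], [0, 0, 0.36], 0],
    [[0, 0, 0], [0, 0, 0.36], 0]
  ]
}}

```text
time: 12.18
tool_pos: [0.5446, -0.1917, 0.1579]
tool_rot: [0.003, 0.744, 0.669, 0.001]
contact_force: [5.7, -0.6, 2.8]
gripper_width: 0.669
grasp_force: 64.7
```

```bash
python3 st.py
```

```text
12.175 [ 0.5446 -0.1917  0.1579] y-axis yaw -6.09 z [ 0.0056 -0.0018 -1.    ] F [ 5.7 -0.6  2.8] T [-0.05 -0.94 -0.03] 0.6685886363848246 64.706050157547 [-0.47 -0.01  1.8   0.    1.34 -0.36]
```

Emit:
{"method": "jog_arm", "body": {
  "targets": [
    [[0, 0, 0.16], [0, 0, 0], 0],
    [[0, 0, 0.16], [0, 0, 0], 0],
    [[0, 0, 0.16], [0, 0, 0.36], 0],
    [[0, 0, 0.16], [0, 0, 0.36], 0],
    [[0, 0, 0.08], [0, 0, 0.36], 0],
    [[0, 0, 0], [0, 0, 0.36], 0],
    [[0, 0, 0], [0, 0, 0.36], 0]
  ]
}}

```text
time: 13.05
tool_pos: [0.5445, -0.1918, 0.1579]
tool_rot: [0.002, 0.76, 0.65, 0.001]
contact_force: [5.4, -1.2, 4.5]
gripper_width: 0.668
grasp_force: 64.7
```

```bash
python3 st.py
```

```text
13.05 [ 0.5445 -0.1918  0.1579] y-axis yaw -8.97 z [ 0.0054 -0.0019 -1.    ] F [ 5.4 -1.2  4.5] T [-0.11 -0.99 -0.03] 0.6676471483394922 64.73745346069336 [-0.47 -0.01  1.8   0.    1.34 -0.31]
```

Emit:
{"method": "jog_arm", "body": {
  "targets": [
    [[0, 0, 0.16], [0, 0, 0], 0],
    [[0, 0, 0.16], [0, 0, 0], 0],
    [[0, 0, 0.16], [0, 0, 0.36], 0],
    [[0, 0, 0.16], [0, 0, 0.36], 0],
    [[0, 0, 0.08], [0, 0, 0.36], 0],
    [[0, 0, 0], [0, 0, 0.36], 0],
    [[0, 0, 0], [0, 0, 0.36], 0]
  ]
}}

```text
time: 13.92
tool_pos: [0.5444, -0.1919, 0.1579]
tool_rot: [0.002, 0.776, 0.63, 0.001]
contact_force: [6.0, -0.7, 3.7]
gripper_width: 0.67
grasp_force: 64.7
```

```bash
python3 st.py
```

```text
13.925 [ 0.5444 -0.1919  0.1579] y-axis yaw -11.85 z [ 0.0052 -0.0021 -1.    ] F [ 6.  -0.7  3.7] T [-0.16 -0.98 -0.03] 0.6698862827875453 64.74121928215027 [-0.47 -0.01  1.8   0.    1.34 -0.26]
```

Emit:
{"method": "jog_arm", "body": {
  "targets": [
    [[0, 0, 0.16], [0, 0, 0], 0],
    [[0, 0, 0.16], [0, 0, 0], 0],
    [[0, 0, 0.16], [0, 0, 0.36], 0],
    [[0, 0, 0.16], [0, 0, 0.36], 0],
    [[0, 0, 0.08], [0, 0, 0.36], 0],
    [[0, 0, 0], [0, 0, 0.36], 0],
    [[0, 0, 0], [0, 0, 0.36], 0]
  ]
}}

```text
time: 14.8
tool_pos: [0.5444, -0.192, 0.158]
tool_rot: [0.002, 0.792, 0.611, 0.001]
contact_force: [5.3, -1.2, 4.5]
gripper_width: 0.664
grasp_force: 64.8
```

```bash
python3 st.py
```

```text
14.8 [ 0.5444 -0.192   0.158 ] y-axis yaw -14.73 z [ 0.0051 -0.0023 -1.    ] F [ 5.3 -1.2  4.5] T [-0.19 -0.99 -0.01] 0.6643764819589123 64.75091457366943 [-0.47 -0.01  1.8   0.    1.34 -0.21]
```

69.9°, still under the lip.

Emit:
{"method": "jog_arm", "body": {
  "targets": [
    [[0, 0, 0.16], [0, 0, 0], 0],
    [[0, 0, 0.16], [0, 0, 0], 0],
    [[0, 0, 0.16], [0, 0, 0.36], 0],
    [[0, 0, 0.16], [0, 0, 0.36], 0],
    [[0, 0, 0.08], [0, 0, 0.36], 0],
    [[0, 0, 0], [0, 0, 0.36], 0],
    [[0, 0, 0], [0, 0, 0.36], 0]
  ]
}}

```text
time: 15.68
tool_pos: [0.5443, -0.192, 0.1581]
tool_rot: [0.002, 0.807, 0.591, 0.001]
contact_force: [5.9, -0.9, 5.2]
gripper_width: 0.665
grasp_force: 64.8
```

```bash
python3 st.py
```

```text
15.675 [ 0.5443 -0.192   0.1581] y-axis yaw -17.61 z [ 0.005  -0.0023 -1.    ] F [ 5.9 -0.9  5.2] T [-0.18 -0.95  0.01] 0.6647141223314994 64.79176640510559 [-0.47 -0.01  1.8   0.    1.34 -0.16]
```

Emit:
{"method": "jog_arm", "body": {
  "targets": [
    [[0, 0, 0.16], [0, 0, 0], 0],
    [[0, 0, 0.16], [0, 0, 0], 0],
    [[0, 0, 0.16], [0, 0, 0.36], 0],
    [[0, 0, 0.16], [0, 0, 0.36], 0],
    [[0, 0, 0.08], [0, 0, 0.36], 0],
    [[0, 0, 0], [0, 0, 0.36], 0],
    [[0, 0, 0], [0, 0, 0.36], 0]
  ]
}}

```text
time: 16.55
tool_pos: [0.5443, -0.192, 0.1584]
tool_rot: [0.002, 0.822, 0.57, 0.001]
contact_force: [4.3, -0.9, 7.3]
gripper_width: 0.663
grasp_force: 65.1
```

```bash
python3 st.py
```

```text
16.55 [ 0.5443 -0.192   0.1584] y-axis yaw -20.49 z [ 0.0047 -0.0022 -1.    ] F [ 4.3 -0.9  7.3] T [-0.13 -0.8   0.07] 0.6626195797963177 65.05049586296082 [-0.47 -0.01  1.8   0.    1.35 -0.11]
```

Something is changing: z is up and so is the force. I'll ease a little more here to see whether it rises freely.

Emit:
{"method": "jog_arm", "body": {
  "targets": [
    [[0, 0, -0.04], [0, 0, 0], 0],
    [[0, 0, -0.08], [0, 0, 0], 0],
    [[0, 0, -0.08], [0, 0, 0], 0]
  ]
}}

```text
time: 16.92
tool_pos: [0.5441, -0.1918, 0.1591]
tool_rot: [0.002, 0.822, 0.57, 0.001]
contact_force: [6.9, -3.1, 1.7]
gripper_width: 0.666
grasp_force: 64.9
```

```bash
python3 st.py
```

```text
16.925 [ 0.5441 -0.1918  0.1591] y-axis yaw -20.49 z [ 0.0042 -0.0018 -1.    ] F [ 6.9 -3.1  1.7] T [-0.31 -1.12 -0.01] 0.666435835709982 64.93849396705627 [-0.47 -0.01  1.8   0.    1.35 -0.11]
```

Emit:
{"method": "jog_arm", "body": {
  "targets": [
    [[0, 0.02, 0], [0, 0, 0], 0],
    [[0, 0.04, 0], [0, 0, 0], 0],
    [[0, 0.04, 0], [0, 0, 0], 0]
  ]
}}

```text
time: 17.3
tool_pos: [0.5442, -0.1919, 0.159]
tool_rot: [0.001, 0.822, 0.57, 0.0]
contact_force: [5.2, -2.0, 3.4]
gripper_width: 0.668
grasp_force: 64.9
```

```bash
python3 st.py
```

```text
17.3 [ 0.5442 -0.1919  0.159 ] y-axis yaw -20.49 z [ 1.7e-03 -9.0e-04 -1.0e+00] F [ 5.2 -2.   3.4] T [-0.2  -0.92 -0.  ] 0.6677494032054282 64.90914702415466 [-0.47 -0.01  1.8  -0.    1.35 -0.11]
```

Emit:
{"method": "jog_arm", "body": {
  "targets": [
    [[0, 0.03, -0.04], [0, 0, 0], 0],
    [[0, 0.03, -0.08], [0, 0, 0], 0],
    [[0, 0.03, -0.08], [0, 0, 0], 0]
  ]
}}

```text
time: 17.68
tool_pos: [0.5439, -0.1917, 0.1603]
tool_rot: [-0.0, 0.822, 0.57, -0.0]
contact_force: [3.5, -1.0, 1.6]
gripper_width: 0.665
grasp_force: 64.7
```

```bash
python3 st.py
```

```text
17.675 [ 0.5439 -0.1917  0.1603] y-axis yaw -20.51 z [-1.e-03  3.e-04 -1.e+00] F [ 3.5 -1.   1.6] T [-0.23 -0.63 -0.24] 0.6647906888151891 64.71487283706665 [-0.47 -0.01  1.79 -0.    1.36 -0.11]
```

It rose to z = 0.1603, which is 13.0 mm below the rim, so it has clicked. I'll release, lift and check.

Emit:
{"method": "jog_arm", "body": {
  "targets": [
    [[0, 0, 0], [0, 0, 0], 50],
    [[0, 0, 0], [0, 0, 0], 100],
    [[0, 0, 0], [0, 0, 0], 100],
    [[0, 0, 0], [0, 0, 0], 100],
    [[0, 0, -1.5], [0, 0, 0], 100],
    [[0, 0, -3.5], [0, 0, 0], 100],
    [[0, 0, -4], [0, 0, 0], 100],
    [[0, 0, -4], [0, 0, 0], 100]
  ]
}}

```text
time: 18.68
tool_pos: [0.5445, -0.1919, 0.2616]
tool_rot: [0.001, 0.822, 0.57, 0.0]
contact_force: [-0.8, -0.7, -0.9]
gripper_width: 0.998
grasp_force: 0.0
```

```bash
python3 st.py
python3 - <<'E'
from h import *
im,d,c=grab("wrist","done.png")
vv,uu=np.mgrid[:400,:640]; P=pts(c,np.c_[uu.ravel(),vv.ravel()],d.ravel()).reshape(400,640,3)
m=red(im)&(d>0)&(P[...,2]>.19)&(P[...,2]<.23)&(np.hypot(P[...,0]-.5444,P[...,1]+.191)<.035); q=P[m]; print("top z",np.percentile(q[:,2],[50,90,99]).round(4),q[:,:2].mean(0))
n=np.hypot(q[:,0]-.5444,q[:,1]+.191)<.006; print("apex",np.median(q[n][:,2]))
hs=cv2.cvtColor(im,cv2.COLOR_RGB2HSV); near=(np.hypot(P[...,0]-.5444,P[...,1]+.191)<.032)&(P[...,2]>.19)&(hs[...,1]<110)&(hs[...,2]>100)
k,l,st,ce=cv2.connectedComponentsWithStats(near.astype(np.uint8)); L=[ce[i] for i in range(1,k) if st[i,4]>8]
p=plane(c,L,.2097)[:,:2]; ct,r=circ(p); print(np.round(L),ct,r,(np.degrees(np.arctan2(*(p-ct).T[::-1]))%120).round(1),"slots",(-16.6)%120)
v,u=np.nonzero(m); cv2.imwrite("pics/done_c.png",cv2.resize(im[max(v.min()-20,0):v.max()+60,u.min()-30:u.max()+30],None,fx=3,fy=3)[:600,:800,::-1])
E
```

```text
18.675 [ 0.5445 -0.1919  0.2616] y-axis yaw -20.48 z [ 1.3e-03 -8.0e-04 -1.0e+00] F [-0.8 -0.7 -0.9] T [-0.04 -0.02 -0.01] 0.9975498797235851 0.0 [-0.47 -0.08  1.69 -0.    1.53 -0.11]
top z [0.2118 0.2129 0.2138] [ 0.54591695 -0.18813696]
apex 0.21296185166969378
[[343. 183.]
 [273. 205.]
 [286. 241.]
 [326. 249.]] [ 0.54457476 -0.1915872 ] 0.02758310173324365 [27.  27.1 85.3 26.7] slots 103.4
```

View pics/done_c.png

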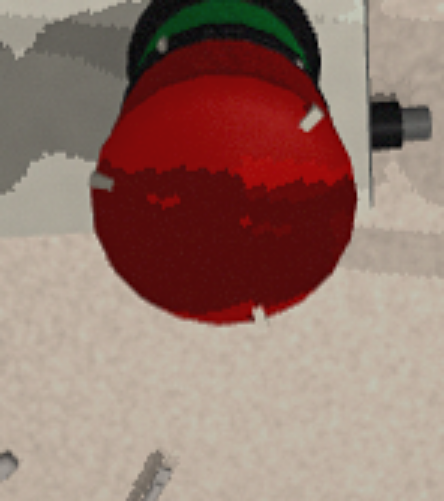

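The view shows the lid seated upright, with its ticks 76.5° clockwise of the slots. The top is at 0.212, so the origin is 13 mm below the rim, and it is centred within 1 mm. It is locked and released.

```bash
python3 -c "
from plant import *
print(job_done())"
```

```text
the job is handed in; nothing more can be done
None
```

The red light module is locked on the tower about 76° clockwise of the slots, sprung up to 13 mm below the rim and released; the amber and blue modules were never touched, and the job is handed in at about 19 s.

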